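# Turn the supply down and lay the straightedge along the power board

## Task

The board is to be measured, so first make it safe: turn the big knob on top of the round variable transformer anticlockwise all the way down to its end stop, and only then bring the metal straightedge to the board. Move the solder reel out of the way, stand it upright on a free part of the bench, and lay the straightedge flat on the bench with a long side flush against the board's long edge that faces the robot, spanning that whole edge. Do not turn the small knob on the square unit, knock the reel over, or disturb the other things on the bench.

Things in the scene. Friction and masses are not known exactly. Their poses are not given: they have to be found in the camera images.
- volt_knob (a joint): angle of the big knob on the round transformer, rad: 0 = anticlockwise end stop (fully down), grows clockwise seen from above, up to 4.2. Stiff enough to stay where it is left
- volt_knob_grip (a point): grip point of the big knob, on its vertical axis, 115 mm above the bench. The knob is a black bar 68 mm long, 14 mm wide and 32 mm tall (its top 9 mm above this point, its foot 23 mm below) on a flat disc 72 mm across; the point turns with the knob: its x axis runs along the bar, a white mark is on the -x half
- transformer: variable transformer, fixed: grey round casing 132 mm across, 78 mm tall, knob on top reaching 124 mm; origin at the centre of its underside. It and the hot-air unit swap sides. A heavy white line on its top, at its -x side, shows where the knob's mark points at the end stop
- heat_unit: hot-air control unit, fixed: grey square box 120 x 120 x 70 mm with a small bar knob (36 mm across, reaching 114 mm above the bench) that must not be turned; origin at the centre of its underside
- heat_mark (a point): white mark on top of the small knob, 15 mm from its axis
- board: power board, fixed: green board on an aluminium plate, 100 mm along its x, 150 mm along its y, its top 10 mm above the bench; tall parts (up to 48 mm above the bench) stand only on its +x half, and the 40 mm next to the -x edge carry nothing more than 3 mm tall. Origin at the centre of its underside
- board_edge (a point): middle of the board's long edge that faces the robot (board x = -50 mm), 5 mm above the bench; the edge runs along the point's y axis, its outward normal is -x
- straightedge: aluminium straightedge, loose, 0.3 kg: flat base 200 mm (its x) by 44 mm (its y), 6 mm thick, with a full-length upright grip rib 14 mm wide along the middle, reaching 34 mm; it may be used either way round. Origin at the centre of its underside
- rule_end_a (a point): +x end of the straightedge, on its centre line, 3 mm above its underside
- rule_end_b (a point): -x end of the straightedge, on its centre line, 3 mm above its underside
- reel: solder reel standing on end, loose: white flanges 52 mm across, wound part 44 mm across, 60 mm tall, about 0.25 kg; origin at the centre of its underside. It starts close in front of the board's near edge
- mug: blue mug, loose, 82 mm across, 90 mm tall, handle at its +y; origin at the centre of its underside
- meter: yellow hand-held multimeter lying flat, loose, 150 (x) x 75 (y) x 44 mm; origin at the centre of its underside
- screwdriver: screwdriver lying flat, loose, 180 mm long along its x, handle up to 30 mm thick at its -x; origin under its middle
- flux: white bottle, loose, 40 mm across, 85 mm tall; origin at the centre of its underside
- shield: aluminium screening box, loose, 130 (x) x 50 (y) x 42 mm; origin at the centre of its underside
- iron_stand: soldering-iron stand with sponge and wire coil, fixed, 160 (x) x 90 (y) mm, up to 70 mm tall; origin at the centre of its underside
Things that resemble listed ones, but are neither listed nor needed, are in the scene too. What is shaped like the straightedge but purple is not meant. Leave any yellow look-alike of the transformer alone.

How it is judged:
By the outcome, as a careful person would: the job done as asked, in the order asked, and still so for the second after the job is handed in, with the robot touching nothing.
It also fails if it takes over 72 s, if anything falls off the work surface, if the arm or the gripper's body presses on something with over 40 N, if the wrist force passes 120 N, or if a joint passes its speed limit or range.

## Robot

A 6-joint arm with a two-finger parallel gripper is mounted at the origin on the work surface. World frame = base frame: x ahead of the robot, y to its left, z up, the work surface at z = 0. Lengths are in m, angles in rad, forces in N, time in s.
With the tool pointing down it reaches from about 0.35 to 0.925 m from the base axis. Payload 6.4 kg.
Tool frame: the origin (TCP) lies on the front face of the gripper's body, between the roots of the fingers; the fingertips stand 97 mm ahead of it and the grasp point (between the pads) lies 78 mm ahead of it; x points along the fingers, y is the direction in which the jaws open and shut, and the axes are right-handed (so a half turn about x gives the same grasp; the last joint's range is limited). The gripper opens to 94 mm and grips with 3 to 60 N. Pads are 16 mm wide; open, the fingers measure 119 mm over their backs; the gripper's body (75 mm by 177 mm) begins 78 mm behind the grasp point.
Start: joints at [0.986, 0.245, 1.558, -0, 1.339, -0.174], TCP at [0.26, 0.596, 0.303] pointing down, gripper open.
Joint ranges: [-3.13, 3.13], [-1.02, 2.26], [0.13, 2.54], [-0.95, 4.09], [0.21, 2.88], [-2.74, 2.74]. Speed limits (rad/s): [2.57, 2.57, 3.14, 3.14, 3.14, 3.14].

## Interface

Orientations are given as [roll, pitch, yaw] about the fixed x, y, z axes, in that order (R = Rz(yaw) Ry(pitch) Rx(roll)).
In Python, from bench import bot gives the robot as it stands.
- The arm moves only by the tool apply_moves, never from a script. Its arguments are lists of equal length, an entry for each row: "linear": the shift along the tool's x, y, z in mm, a list of three; "dr": the turn, a rotation vector about the tool's x, y, z in degrees, a list of three; "claw": the opening, from 0 (shut) to 1 (fully open). In form: {"linear": [[dx, dy, dz], ...], "dr": [[rx, ry, rz], ...], "claw": [claw, ...]}. A call has 1 to 8 rows; each row shifts and turns the commanded pose from where the row before left it, along the tool's axes as they then stand; what a row does not reach is not made up. A row lasts 1/12 s, in which the tool goes at most 41.7 mm and 7.16 degrees, less where a joint would pass 70% of its speed; a pose out of reach is approached as far as the arm can. A call with a gripper value outside its range is refused whole. The fingers move at their own pace and stop on an object; "squeeze" is the grip in N (left out, the last holds). Time passes only in rows, so rows that do not move let the fingers close. It gives the time, the measured TCP pose, the force and the opening at its end, in the units of the state.
- bot.observe(): the state, without advancing time (a new reading comes with each control period).
- bot.read_camera(name): name is "scene" or "top" or "wrist"; returns a dict with "pixels" (420x560x3 uint8, red, green, blue), "range_z" (420x560 float32, m along the optical axis (not along the pixel's ray), 0 where there is no reading), "mtx" (3x3 intrinsics, pixels), "rvec" (rotation vector, rad) and "tvec" (3), from world to camera coordinates, as OpenCV has them. Camera axes: x right, y down, z forward; pixel columns grow to the right and rows downward; lengths in m; the calibration is good to about 2 mm. A picture is of the moment at which its call begins.
- bot.close_job(): hands the job in, once; it reports no verdict.
The state is a dict: "time_s": time; "joint_pos": joint angles; "qd": joint speeds; "tau": joint torques, N m; "tool_pos": TCP position; "tool_rot": TCP orientation; "contact_force": force on the tool from outside, world axes, zero at the start; "wrist_torque": the same for the moment, N m; "gripper_width": finger opening in m.
Only numpy, scipy, OpenCV 4.12 (cv2) and the standard library are available. Lean on these libraries where they do the work, as an engineer would, in place of code of your own. Each camera call takes 0.05 s, during which the arm holds its last target. There are 200 camera calls.

## Working session

There is one attempt and no reset: what is moved stays moved. The work goes in short steps, Python scripts to look and compute and a tool call to move; the robot and the scene stay as the last step left them, time stands still between calls to the robot, and variables do not carry over. Pictures are saved under pics/ and viewed, about 8 in all and at most 12, crops included, and the job is handed in when it is done.

Besides the shell and the picture viewer there is one more tool, called as name(argument=value, ...), one argument or row to a line, values as JSON. apply_moves: Moves the arm, as the interface text tells. Its arguments: {"type":"object","properties":{"linear":{"type":"array","items":{"type":"array","items":{"type":"number"}}},"dr":{"type":"array","items":{"type":"array","items":{"type":"number"}}},"claw":{"type":"array","items":{"type":"number"}},"squeeze":{"type":"number"}},"required":["linear","dr","claw"]}

```bash
mkdir -p pics
cat > h.py <<'E'
import numpy as np, cv2
from bench import bot
def cam(n):
    c=bot.read_camera(n); R=cv2.Rodrigues(np.array(c['rvec'],float))[0]; t=np.array(c['tvec'],float).ravel(); K=np.array(c['mtx'],float)
    z=c['range_z']; v,u=np.indices(z.shape)
    P=np.stack([(u-K[0,2])/K[0,0]*z,(v-K[1,2])/K[1,1]*z,z],-1)
    W=(P-t)@R   # R^T (P-t)
    W[z==0]=np.nan
    return c['pixels'],W,K,R,t
def save(n,img): cv2.imwrite('pics/'+n,cv2.cvtColor(img,cv2.COLOR_RGB2BGR))
E
python3 - <<'E'
from h import *
for n in('top','scene'):
    I,W,K,R,t=cam(n); np.savez(n+'0.npz',I=I,W=W,K=K,R=R,t=t); save(n+'0.png',cv2.resize(I,(784,588)) if n=='top' else I); print(n,K.tolist(),(-R.T@t),R.round(2).tolist())
print(bot.observe())
E
```

```text
top [[421.0083400274636, 0.0, 279.2025592595895], [0.0, 421.0083400274636, 208.0325666875933], [0.0, 0.0, 1.0]] [ 0.36607703 -0.02799708  1.54573191] [[-0.03, -1.0, -0.0], [-0.99, 0.03, -0.12], [0.12, -0.0, -0.99]]
scene [[488.40925952841656, 0.0, 276.27988675104217], [0.0, 488.40925952841656, 209.099164956005], [0.0, 0.0, 1.0]] [ 1.25295735 -0.27641213  1.23726789] [[0.33, 0.94, -0.0], [0.79, -0.28, -0.55], [-0.52, 0.18, -0.83]]
{'time_s': 0.1, 'joint_pos': array([ 9.85886810e-01,  2.45732863e-01,  1.55888852e+00, -4.94517266e-05,
        1.33872858e+00, -1.74122763e-01]), 'qd': array([ 1.28307061e-03, -2.12186996e-03, -2.58716062e-03,  7.13196069e-05,
        9.05489645e-04,  9.72706579e-04]), 'tau': array([ 3.58667803e-04, -4.16913450e+01, -3.15526128e+01,  6.87231822e-02,
        3.09746352e-02, -7.34749869e-05]), 'tool_pos': array([0.25936641, 0.59559285, 0.30166462]), 'tool_rot': array([-1.71755111,  1.56903836, -2.12832645]), 'contact_force': array([-0.25440988,  0.02713097, -0.52360818]), 'wrist_torque': array([-0.04296862, -0.01495275,  0.04416753]), 'gripper_width': 0.09424885946228242}
```

View pics/top0.png

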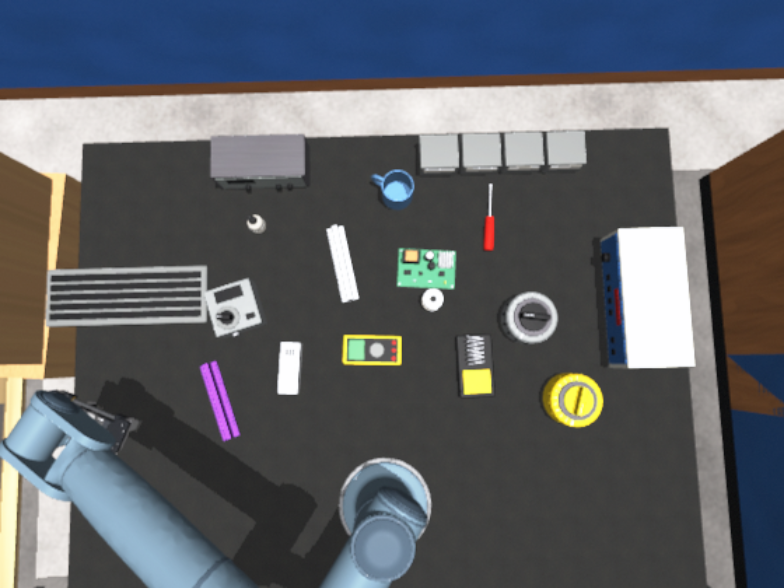

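View pics/scene0.png

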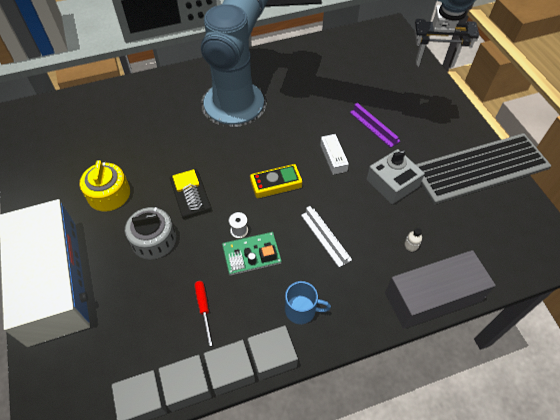

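The scaled top view (784 px wide) shows these candidates:
- **Transformer:** grey at (530,317), yellow look-alike at (573,400).
- **Straightedge:** silver at (342,263), purple look-alike at (220,400).
- **Small-knob unit:** (232,307), not to be turned.
- **Reel:** (432,300).
- **Board:** (426,268).

I choose the grey transformer and the silver straightedge, and check them in one close crop.

Run:
```python
from h import *
T=np.load('top0.npz');S=np.load('scene0.npz')
a=cv2.resize(T['I'][195:255,345:410],(400,370),interpolation=cv2.INTER_CUBIC)
b=cv2.resize(S['I'][195:265,115:190],(400,370),interpolation=cv2.INTER_CUBIC)
c=cv2.resize(T['I'][155:230,225:345],(400,220),interpolation=cv2.INTER_CUBIC)
d=cv2.resize(S['I'][200:280,215:355],(400,220),interpolation=cv2.INTER_CUBIC)
save('crop1.png',np.vstack([np.hstack([a,b]),np.hstack([c,d])]))
I,W=T['I'],T['W']
def rect(name,m):
    p=W[m][:,:2].astype(np.float32); r=cv2.minAreaRect(p); print(name,len(p),'c',np.round(r[0],4),'sz',np.round(r[1],4),'ang',round(r[2],1),'mean',p.mean(0).round(4),'zmax',np.nanmax(W[m][:,2]).round(3))
u0=np.zeros(W.shape[:2],bool)
def box(r0,r1,c0,c1): m=u0.copy(); m[r0:r1,c0:c1]=1; return m
s=560/784
def b7(r0,r1,c0,c1): return box(*[int(k*s) for k in(r0,r1,c0,c1)])
Z=W[...,2]
rect('rule rib',b7(215,310,315,365)&(Z>.026)); rect('rule all',b7(215,310,315,365)&(Z>.004))
rect('reel top',b7(280,315,415,450)&(Z>.052))
rect('board',b7(240,296,390,462)&(Z>.004)&(I[...,1].astype(int)>I[...,0]+30))
rect('transf top',b7(280,350,495,565)&(Z>.07)); rect('knob',b7(280,350,495,565)&(Z>.11)); rect('disc',b7(280,350,495,565)&(Z>.085))
for n,B in dict(heat=(275,340,200,265),mug=(165,212,365,418),meter=(330,370,338,406),iron=(330,400,452,498),flux=(210,238,243,270),shield=(338,400,272,306),drv=(180,255,480,500),yel=(365,435,538,608)).items(): rect(n,b7(*B)&(Z>.006))
```

```text
rule rib 205 c [0.6202 0.0933] sz [0.1992 0.0141] ang 11.0 mean [0.6205 0.0932] zmax 0.044
rule all 737 c [0.6298 0.1027] sz [0.1271 0.2506] ang 89.2 mean [0.6257 0.0962] zmax 0.044
reel top 164 c [ 0.5162 -0.1378] sz [0.0478 0.0484] ang 43.2 mean [ 0.5155 -0.138 ] zmax 0.069
board 955 c [ 0.5926 -0.1266] sz [0.1527 0.1291] ang 87.0 mean [ 0.5943 -0.1276] zmax 0.069
transf top 1049 c [ 0.461  -0.3816] sz [0.1266 0.1266] ang 61.0 mean [ 0.4607 -0.3795] zmax 0.129
knob 92 c [ 0.4612 -0.3831] sz [0.0691 0.0144] ang 82.1 mean [ 0.461  -0.3818] zmax 0.129
disc 450 c [ 0.4608 -0.3784] sz [0.0949 0.0994] ang 16.8 mean [ 0.4608 -0.3812] zmax 0.129
heat 1549 c [0.518  0.3826] sz [0.1707 0.1731] ang 1.6 mean [0.5099 0.3755] zmax 0.117
mug 505 c [ 0.8264 -0.0372] sz [0.1386 0.1279] ang 88.7 mean [ 0.8109 -0.0486] zmax 0.097
meter 897 c [0.3975 0.0252] sz [0.1715 0.0978] ang 88.3 mean [0.392 0.02 ] zmax 0.051
iron 1168 c [ 0.3515 -0.2405] sz [0.116  0.1761] ang 88.2 mean [ 0.3441 -0.2415] zmax 0.073
flux 137 c [0.7328 0.3164] sz [0.0503 0.0474] ang 43.6 mean [0.7226 0.3105] zmax 0.091
shield 574 c [0.3553 0.2396] sz [0.146  0.0751] ang 0.6 mean [0.351  0.2295] zmax 0.051
drv 235 c [ 0.7407 -0.2984] sz [0.1912 0.0515] ang 0.2 mean [ 0.7129 -0.2962] zmax 0.035
yel 1357 c [ 0.2561 -0.4914] sz [0.1721 0.1725] ang 87.1 mean [ 0.2566 -0.471 ] zmax 0.129
```

View pics/crop1.png

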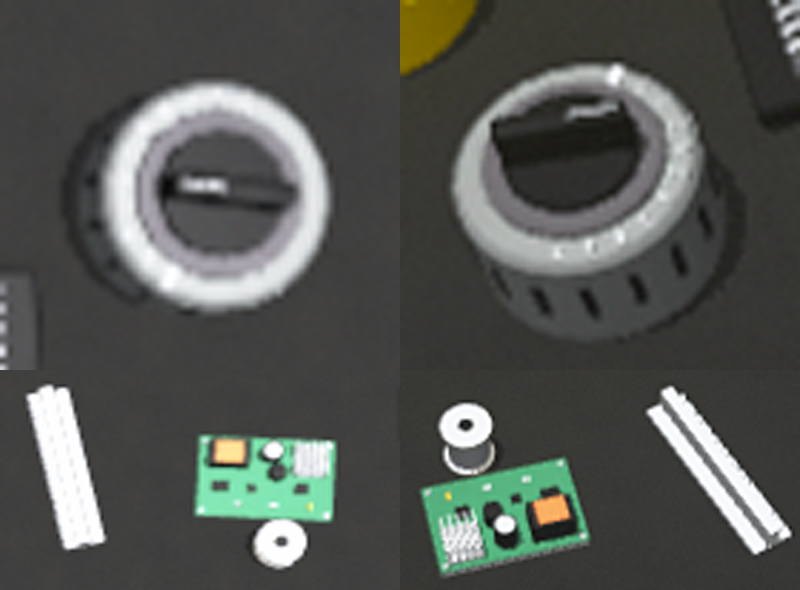

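The crop confirms the grey transformer. The knob's white mark points almost to +y, at crop pixel (205,185), and the heavy end-stop line is at (170,278), on the −x/+y side. The silver ribbed rule and the reel near the board's near edge are also confirmed. Next I refine the angles.

Run:
```python
from h import *
from scipy.spatial.transform import Rotation as Ro
T=np.load('top0.npz');I,W,K,R,t=[T[k] for k in('I','W','K','R','t')]
Z=W[...,2];br=I.min(-1).astype(int)
sub=(slice(195,255),slice(345,410))
def ray(uv,z):
    C=-R.T@t; d=R.T@np.linalg.inv(K)@np.array([*uv,1.]); return C+d*(z-C[2])/d[2]
# ring top/mark
w=W[sub];b=br[sub]
m=(w[...,2]>.115); kc=w[m]; c=kc[:,:2].mean(0); print('knob z med',np.median(kc[:,2]))
rct=cv2.minAreaRect(kc[:,:2].astype(np.float32)); print(rct)
mm=m&(b>130); p=w[mm][:,:2]; print('mark px',len(p),p.mean(0), 'ang',np.degrees(np.arctan2(*(p.mean(0)-rct[0])[::-1])))
ring=(w[...,2]>.07)&(w[...,2]<.092); q=w[ring]; print('ring z',np.median(q[:,2]))
cas=cv2.minEnclosingCircle(q[:,:2].astype(np.float32)); print('casing',cas)
d=np.hypot(*(w[...,:2]-rct[0]).transpose(2,0,1)); mb=ring&(d>.045)&(d<.068)
th=np.mod(np.degrees(np.arctan2(w[...,1]-rct[0][1],w[...,0]-rct[0][0])),360)
o=np.argsort(-b[mb])[:12]; print(list(zip(th[mb][o].round(),d[mb][o].round(3),b[mb][o])))
print('bench z',np.median(Z[280:300,230:250]),np.median(Z[190:200,300:305]))
# board near edge
g=(I[...,1].astype(int)>I[...,0]+30)&(I[...,1]>I[...,2]+10)&(np.abs(Z-.01)<.012)
v,u=np.nonzero(g[165:225,270:335]); v+=165;u+=270
E=[]
for uu in np.unique(u):
    vv=v[u==uu].max(); P=ray((uu,vv+.5),.01); E.append(P[:2])
E=np.array(E);print('edge pts');print(E[::3].round(4).tolist())
pp=W[g][:,:2];print('g',pp.min(0),pp.max(0),np.percentile(pp,[1,99],axis=0))
print('reel',np.median(Z[200:225,296:322][Z[200:225,296:322]>.05]))
o=bot.observe();print(Ro.from_euler('xyz',o['tool_rot']).as_matrix().round(3))
```

```text
knob z med 0.1220624868449967
((0.4615466892719269, -0.3831193447113037), (0.06910331547260284, 0.013747354969382286), 82.23907470703125)
mark px 14 [ 0.46474544 -0.36816546] ang 77.9259391283014
ring z 0.08078000131206012
casing ((0.46109649538993835, -0.382742315530777), 0.0651344433426857)
[(np.float64(145.0), np.float64(0.056), np.int64(253)), (np.float64(144.0), np.float64(0.052), np.int64(253)), (np.float64(147.0), np.float64(0.051), np.int64(251)), (np.float64(141.0), np.float64(0.051), np.int64(246)), (np.float64(128.0), np.float64(0.052), np.int64(246)), (np.float64(147.0), np.float64(0.059), np.int64(245)), (np.float64(44.0), np.float64(0.058), np.int64(244)), (np.float64(33.0), np.float64(0.057), np.int64(244)), (np.float64(150.0), np.float64(0.053), np.int64(244)), (np.float64(108.0), np.float64(0.056), np.int64(243)), (np.float64(79.0), np.float64(0.053), np.int64(243)), (np.float64(28.0), np.float64(0.055), np.int64(242))]
bench z nan 0.010941790960690659
edge pts
[[0.564, -0.047], [0.5563, -0.0578], [0.556, -0.0688], [0.5557, -0.0799], [0.5554, -0.0909], [0.5514, -0.1018], [0.5511, -0.1128], [0.5508, -0.1238], [0.5505, -0.1348], [0.5502, -0.1459], [0.5499, -0.1569], [0.5459, -0.1678], [0.5456, -0.1788], [0.5453, -0.1898], [0.597, -0.2029]]
g [ 0.33462676 -0.30605516] [0.8401592  0.86406896] [[ 0.44500329 -0.21119046]
 [ 0.83173681  0.12435935]]
reel 0.06008957844698823
[[-0.001  0.399  0.917]
 [-0.001  0.917 -0.399]
 [-1.    -0.002 -0.   ]]
```

apply_moves(
  linear=[
    [0,-25,29],
    [0,-25,29],
    [0,-25,29],
    [0,-25,29],
    [0,-25,29],
    [0,-25,29],
    [0,-25,29],
    [0,-25,29],
  ],
  dr=[
    [0,0,0],
    [0,0,0],
    [0,0,0],
    [0,0,0],
    [0,0,0],
    [0,0,0],
    [0,0,0],
    [0,0,0],
  ],
  claw=[1,1,1,1,1,1,1,1],
)

```text
time_s: 0.77
tool_pos: [0.3925, 0.3182, 0.3023]
tool_rot: [-2.235, 1.57, -2.646]
contact_force: [0.3, 0.2, -0.4]
gripper_width: 0.0941
```

apply_moves(
  linear=[
    [0,-25,29],
    [0,-25,29],
    [0,-25,29],
    [0,-25,29],
    [0,-25,29],
    [0,-25,29],
    [0,0,0],
    [0,0,0],
  ],
  dr=[
    [0,0,0],
    [0,0,0],
    [0,0,0],
    [0,0,0],
    [0,0,0],
    [0,0,0],
    [7,0,0],
    [7,0,0],
  ],
  claw=[1,1,1,1,1,1,1,1],
)

```text
time_s: 1.43
tool_pos: [0.4926, 0.1108, 0.3022]
tool_rot: [-2.441, 1.57, -3.106]
contact_force: [-0.1, -0.3, 0.4]
gripper_width: 0.0937
```

apply_moves(
  linear=[
    [0,0,0],
    [0,0,0],
    [0,0,0],
    [0,0,0],
    [0,0,0],
    [0,0,0],
    [0,0,0],
    [0,0,0],
  ],
  dr=[
    [7,0,0],
    [7,0,0],
    [7,0,0],
    [7,0,0],
    [7,0,0],
    [7,0,0],
    [7,0,0],
    [7,0,0],
  ],
  claw=[1,1,1,1,1,1,1,1],
)

```text
time_s: 2.1
tool_pos: [0.4917, 0.1129, 0.3022]
tool_rot: [-1.479, 1.57, -3.117]
contact_force: [1.0, 0.5, -0.2]
gripper_width: 0.0941
```

```bash
cat > plan.py <<'E'
# plan.py x y zTCP yAngDeg : total shift in tool axes (current orientation) and turn about tool x
import sys; from h import *
from scipy.spatial.transform import Rotation as Ro
o=bot.observe(); A=Ro.from_euler('xyz',o['tool_rot']).as_matrix()
print('t',round(o['time_s'],2),'pos',o['tool_pos'].round(4),'yang',np.degrees(np.arctan2(A[1,1],A[0,1])).round(2),'x',A[:,0].round(4),'F',o['contact_force'].round(1),'M',o['wrist_torque'].round(2),'w',round(o['gripper_width'],4),'j',o['joint_pos'].round(2))
if len(sys.argv)>4:
    x,y,z,a=map(float,sys.argv[1:5]); a=np.radians(a)
    X=np.array([0,0,-1.]);Y=np.array([np.cos(a),np.sin(a),0]);B=np.stack([X,Y,np.cross(X,Y)],1)
    d=np.array([x,y,z])-o['tool_pos']
    print('now axes mm',(A.T@d*1e3).round(1),'after-turn axes mm',(B.T@d*1e3).round(1),'turn',np.degrees(Ro.from_matrix(A.T@B).as_rotvec()).round(2),'dist',np.linalg.norm(d).round(3))
E
python3 plan.py 0.4613 -0.3829 0.28 -8
```

```text
t 2.1 pos [0.4917 0.1129 0.3022] yang -3.88 x [-9.e-04 -0.e+00 -1.e+00] F [ 1.   0.5 -0.2] M [-0.09  0.03  0.02] w 0.0941 j [ 0.   -0.1   1.92 -0.    1.32  0.07]
now axes mm [ 22.2   3.2 496.7] after-turn axes mm [ 22.2  38.9 495.2] turn [4.12 0.01 0.05] dist 0.497
```

apply_moves(
  linear=[
    [0,0,0],
    [0,3,40],
    [0,3,40],
    [0,3,40],
    [0,3,40],
    [0,3,40],
    [0,3,40],
    [0,3,40],
  ],
  dr=[
    [4.1,0,0],
    [0,0,0],
    [0,0,0],
    [0,0,0],
    [0,0,0],
    [0,0,0],
    [0,0,0],
    [0,0,0],
  ],
  claw=[1,1,1,1,1,1,0.7,0.7],
)

```text
time_s: 2.77
tool_pos: [0.4749, -0.1692, 0.3024]
tool_rot: [-2.506, 1.571, 2.073]
contact_force: [0.4, 0.5, 0.4]
gripper_width: 0.0837
```

apply_moves(
  linear=[
    [0,3,40],
    [0,3,40],
    [0,3,40],
    [0,3,40],
    [0,3,40],
    [0,0,0],
    [0,0,0],
    [0,0,0],
  ],
  dr=[
    [0,0,0],
    [0,0,0],
    [0,0,0],
    [0,0,0],
    [0,0,0],
    [0,0,0],
    [0,0,0],
    [0,0,0],
  ],
  claw=[0.7,0.7,0.7,0.7,0.7,0.7,0.7,0.7],
)

```text
time_s: 3.43
tool_pos: [0.4637, -0.3671, 0.302]
tool_rot: [-2.508, 1.569, 2.071]
contact_force: [0.9, 0.6, 0.1]
gripper_width: 0.0658
```

```bash
python3 plan.py 0.4613 -0.3829 0.28 -8
python3 - <<'E'
from h import *
I,W,K,R,t=cam('wrist'); np.savez('w0.npz',I=I,W=W,K=K,R=R,t=t); save('w0.png',I)
Z=W[...,2]; k=(Z>.112)&(Z<.128)&(np.hypot(W[...,0]-.461,W[...,1]+.383)<.05)
p=W[k][:,:2].astype(np.float32);print(len(p),cv2.minAreaRect(p))
E
```

```text
t 3.43 pos [ 0.4637 -0.3671  0.302 ] yang -7.65 x [-7.0e-04  1.3e-03 -1.0e+00] F [0.9 0.6 0.1] M [-0.02  0.08 -0.01] w 0.0658 j [-0.86  0.11  1.71  0.    1.32 -0.73]
now axes mm [22.  -0.3 16. ] after-turn axes mm [22.  -0.2 16. ] turn [ 0.35 -0.07  0.05] dist 0.027
1614 ((0.46097683906555176, -0.3809499442577362), (0.0677851065993309, 0.013441091403365135), 82.08798217773438)
```

View pics/w0.png

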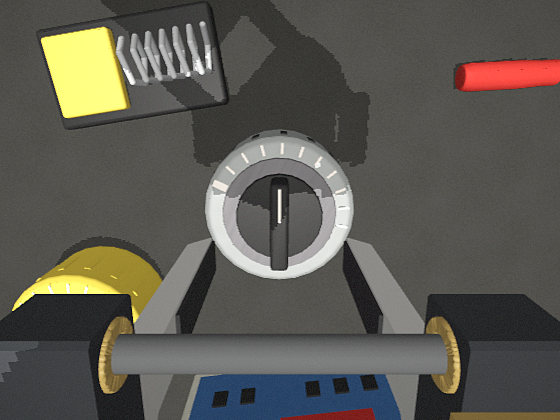

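Wrist view: the mark points up at (280,205). The heavy stop line is at (219,186), about 65° anticlockwise of it. The jaws straddle the bar, so I go down and grip.

apply_moves(
  linear=[
    [0,0,15],
    [30,0,0],
    [30,0,0],
    [25,0,0],
    [15,0,0],
    [7,0,0],
    [0,0,0],
    [0,0,0],
  ],
  dr=[
    [0.3,0,0],
    [0,0,0],
    [0,0,0],
    [0,0,0],
    [0,0,0],
    [0,0,0],
    [0,0,0],
    [0,0,0],
  ],
  claw=[0.7,0.7,0.7,0.7,0.7,0.7,0.7,0.7],
)

```text
time_s: 4.15
tool_pos: [0.4623, -0.3826, 0.1965]
tool_rot: [0.761, 1.57, -0.948]
contact_force: [-1.1, -0.5, 0.4]
gripper_width: 0.0663
```

```bash
python3 plan.py 0.4610 -0.382 0.195 -8
python3 - <<'E'
from h import *
T=np.load('w0.npz');I,W=T['I'],T['W'];w=W[178:195,210:228];b=I[178:195,210:228].min(-1)
p=w[b>200][:,:2];q=p.mean(0)-[.461,-.382];print(len(p),np.degrees(np.arctan2(q[1],q[0])))
E
```

```text
t 4.15 pos [ 0.4623 -0.3826  0.1965] yang -7.9 x [ 6.e-04 -8.e-04 -1.e+00] F [-1.1 -0.5  0.4] M [-0.08  0.08 -0.01] w 0.0663 j [-0.88  0.25  1.76 -0.    1.13 -0.74]
now axes mm [ 1.5 -1.4 -0.4] after-turn axes mm [ 1.5 -1.4 -0.4] turn [ 0.1   0.04 -0.04] dist 0.002
113 146.84217204340712
```

apply_moves(
  linear=[
    [1,-1.4,-0.4],
    [0,0,0],
    [0,0,0],
    [0,0,0],
    [0,0,0],
    [0,0,0],
    [0,0,0],
    [0,0,0],
  ],
  dr=[
    [0,0,0],
    [0,0,0],
    [0,0,0],
    [0,0,0],
    [0,0,0],
    [0,0,0],
    [0,0,0],
    [0,0,0],
  ],
  claw=[0,0,0,0,0,0,0,0],
  squeeze=30,
)

```text
time_s: 4.82
tool_pos: [0.4606, -0.3819, 0.1947]
tool_rot: [0.47, 1.571, -1.24]
contact_force: [0.4, -1.2, -0.9]
gripper_width: 0.0162
```

```bash
python3 plan.py
```

```text
t 4.82 pos [ 0.4606 -0.3819  0.1947] yang -7.94 x [ 0.e+00 -1.e-04 -1.e+00] F [ 0.4 -1.2 -0.9] M [-0.05  0.05 -0.03] w 0.0162 j [-0.88  0.25  1.77 -0.    1.13 -0.74]
```

apply_moves(
  linear=[
    [0,0,0],
    [0,0,0],
    [0,0,0],
    [0,0,0],
    [0,0,0],
    [0,0,0],
    [0,0,0],
    [0,0,0],
  ],
  dr=[
    [0,0,0],
    [0,0,0],
    [-6,0,0],
    [-6,0,0],
    [-6,0,0],
    [-6,0,0],
    [-6,0,0],
    [-6,0,0],
  ],
  claw=[0,0,0,0,0,0,0,0],
)

```text
time_s: 5.48
tool_pos: [0.4617, -0.3818, 0.1947]
tool_rot: [0.907, 1.567, -0.169]
contact_force: [7.1, -0.2, -3.2]
gripper_width: 0.0138
```

```bash
python3 plan.py
```

```text
t 5.48 pos [ 0.4617 -0.3818  0.1947] yang 28.33 x [ 3.6e-03 -6.0e-04 -1.0e+00] F [ 7.1 -0.2 -3.2] M [-0.14 -1.31 -0.06] w 0.0138 j [-0.88  0.25  1.77  0.    1.13 -1.38]
```

apply_moves(
  linear=[
    [0,0,0],
    [0,0,0],
    [0,0,0],
    [0,0,0],
    [0,0,0],
    [0,0,0],
    [0,0,0],
    [0,0,0],
  ],
  dr=[
    [-6,0,0],
    [-6,0,0],
    [-6,0,0],
    [-5,0,0],
    [-4,0,0],
    [-3,0,0],
    [-2,0,0],
    [0,0,0],
  ],
  claw=[0,0,0,0,0,0,0,0],
)

```text
time_s: 6.15
tool_pos: [0.4619, -0.3815, 0.1947]
tool_rot: [0.67, 1.567, 0.146]
contact_force: [8.3, 1.6, -3.5]
gripper_width: 0.0144
```

```bash
python3 plan.py
```

```text
t 6.15 pos [ 0.4619 -0.3815  0.1947] yang 60.0 x [ 4.2e-03  6.0e-04 -1.0e+00] F [ 8.3  1.6 -3.5] M [ 0.14 -1.41 -0.59] w 0.0144 j [-0.88  0.25  1.77  0.    1.13 -1.93]
```

apply_moves(
  linear=[
    [0,0,0],
    [0,0,0],
    [0,0,0],
    [0,0,0],
  ],
  dr=[
    [-2,0,0],
    [-2,0,0],
    [0,0,0],
    [0,0,0],
  ],
  claw=[0,0,0,0],
  squeeze=40,
)

```text
time_s: 6.48
tool_pos: [0.4616, -0.3813, 0.1948]
tool_rot: [0.867, 1.567, 0.411]
contact_force: [6.5, 2.3, -0.8]
gripper_width: 0.0148
```

```bash
python3 plan.py
```

```text
t 6.48 pos [ 0.4616 -0.3813  0.1948] yang 63.9 x [ 0.0033  0.0015 -1.    ] F [ 6.5  2.3 -0.8] M [ 0.31 -1.15 -0.8 ] w 0.0148 j [-0.88  0.25  1.77  0.    1.13 -2.  ]
```

apply_moves(
  linear=[
    [0,0,0],
    [0,0,0],
    [0,0,0],
    [-15,0,0],
    [-30,0,0],
    [-35,0,0],
    [-30,0,0],
    [0,0,0],
  ],
  dr=[
    [0,0,0],
    [0,0,0],
    [0,0,0],
    [0,0,0],
    [0,0,0],
    [0,0,0],
    [0,0,0],
    [0,0,0],
  ],
  claw=[0.8,0.8,0.8,0.8,0.8,0.8,0.8,0.8],
)

```text
time_s: 7.15
tool_pos: [0.462, -0.384, 0.3125]
tool_rot: [-0.482, 1.559, -0.934]
contact_force: [0.8, 0.5, 0.3]
gripper_width: 0.0645
```

```bash
python3 plan.py 0.5155 -0.138 0.30 85
python3 - <<'E'
from h import *
I,W,K,R,t=cam('wrist'); np.savez('w1.npz',I=I,W=W,K=K,R=R,t=t); save('w1.png',I[100:330,150:420])
Z=W[...,2]; k=(Z>.112)&(Z<.128)&(np.hypot(W[...,0]-.461,W[...,1]+.382)<.04)
p=W[k][:,:2].astype(np.float32);print(len(p),cv2.minAreaRect(p))
d=np.hypot(W[...,0]-.461,W[...,1]+.382);b=I.min(-1)
th=np.degrees(np.arctan2(W[...,1]+.382,W[...,0]-.461))
m=(d>.045)&(d<.062)&(abs(Z-.08)<.006)&(th>135)&(th<165)
for a in range(135,165,2):
    q=m&(th>=a)&(th<a+2); print(a,int(b[q].mean()) if q.any() else None,end='; ')
E
```

```text
t 7.15 pos [ 0.462  -0.384   0.3125] yang 64.07 x [ 0.0072 -0.0098 -0.9999] F [0.8 0.5 0.3] M [-0.    0.03  0.01] w 0.0645 j [-0.88  0.12  1.68 -0.    1.33 -2.  ]
now axes mm [ 10.5 244.7 -59.6] after-turn axes mm [ 12.5 249.7  31.8] turn [-20.93   0.55   0.43] dist 0.252
1605 ((0.46052178740501404, -0.38156408071517944), (0.014016414992511272, 0.06793775409460068), 56.3522834777832)
135 139; 137 141; 139 140; 141 146; 143 183; 145 180; 147 183; 149 161; 151 163; 153 184; 155 191; 157 195; 159 193; 161 189; 163 194;
```

View pics/w1.png

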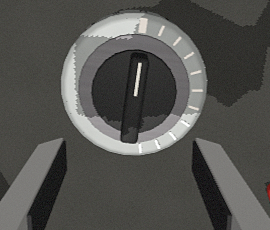

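The mark now lines up with the heavy line: bar at 146.4°, line at about 146.8°, with the torque rising against the stop. Next is the reel.

apply_moves(
  linear=[
    [0,35,-8.5],
    [0,35,-8.5],
    [0,35,-8.5],
    [0,35,-8.5],
    [0,35,-8.5],
    [0,35,-8.5],
    [0,35,-8.5],
    [0,0,0],
  ],
  dr=[
    [0,0,0],
    [0,0,0],
    [0,0,0],
    [0,0,0],
    [0,0,0],
    [0,0,0],
    [0,0,0],
    [0,0,0],
  ],
  claw=[1,1,1,1,1,1,1,1],
)

```text
time_s: 7.87
tool_pos: [0.514, -0.1306, 0.3027]
tool_rot: [2.823, 1.567, 2.376]
contact_force: [-0.1, 0.3, 0.5]
gripper_width: 0.0941
```

```bash
python3 - <<'E'
from h import *
I,W,K,R,t=cam('wrist'); np.savez('w2.npz',I=I,W=W,K=K,R=R,t=t); save('w2.png',I)
Z=W[...,2]
k=(Z>.054)&(Z<.066)&(np.hypot(W[...,0]-.516,W[...,1]+.138)<.045)
p=W[k][:,:2].astype(np.float32);print('reel',len(p),cv2.minEnclosingCircle(p),np.median(Z[k]))
J=I.astype(int);g=(J[...,1]>J[...,0]+30)&(J[...,1]>J[...,2]+10)&(abs(Z-.01)<.006)
q=W[g]; print('board z',np.median(q[:,2]),len(q))
# near edge: min x per y bin
y=q[:,1];E=[]
for a in np.arange(-.195,-.055,.005):
    s=q[(y>=a)&(y<a+.005)]
    if len(s)>5:E.append((a+.0025,np.percentile(s[:,0],1)))
E=np.array(E);E=E[E[:,1]<.565];print(E.round(4).tolist());
for _ in range(5):
    c=np.polyfit(E[:,0],E[:,1],1);r=E[:,1]-np.polyval(c,E[:,0]);E=E[abs(r)<max(.0012,r.std())]
print('slope deg',np.degrees(np.arctan(c[0])),'x at -.125',np.polyval(c,-.125),len(E),'y ext',q[:,1].min(),q[:,1].max())
E
python3 plan.py 0.5155 -0.138 0.30 64
```

```text
reel 2521 ((0.5152448415756226, -0.13718894124031067), 0.0260679479688406) 0.06057224396024637
board z 0.010567015332477036 7310
[[-0.1925, 0.5457], [-0.1875, 0.5463], [-0.1825, 0.546], [-0.1775, 0.5467], [-0.1725, 0.5471], [-0.1675, 0.5476], [-0.1625, 0.5484], [-0.1575, 0.5519], [-0.1525, 0.5549], [-0.1475, 0.5556], [-0.1425, 0.5561], [-0.1375, 0.5558], [-0.1325, 0.5539], [-0.1275, 0.5522], [-0.1225, 0.5517], [-0.1175, 0.5519], [-0.1125, 0.5526], [-0.1075, 0.5526], [-0.1025, 0.5527], [-0.0975, 0.5532], [-0.0925, 0.5538], [-0.0875, 0.5541], [-0.0825, 0.5546], [-0.0775, 0.5552], [-0.0725, 0.5554], [-0.0675, 0.5555], [-0.0625, 0.5563], [-0.0575, 0.5564], [-0.0525, 0.5568]]
slope deg 4.559563500871237 x at -.125 0.5512161665280462 22 y ext -0.20444806992246262 -0.047908627141595266
t 7.92 pos [ 0.5138 -0.1329  0.3029] yang 64.32 x [-0.0029  0.0012 -1.    ] F [ 0.6  0.6 -0.8] M [-0.04 -0.04 -0.05] w 0.0942 j [-0.47 -0.03  1.86 -0.    1.32 -1.59]
now axes mm [ 2.9 -3.9  3.7] after-turn axes mm [ 2.9 -3.9  3.7] turn [ 0.32 -0.18  0.01] dist 0.006
```

View pics/w2.png

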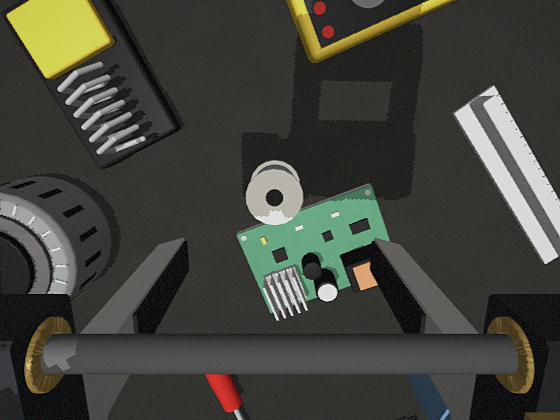

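The wrist view shows the reel at (275,195) in front of the board's near edge, with both fingers clear of everything. I descend on it.

apply_moves(
  linear=[
    [0,-3.3,3.1],
    [35,0,0],
    [35,0,0],
    [35,0,0],
    [35,0,0],
    [25,0,0],
    [15,0,0],
    [0,0,0],
  ],
  dr=[
    [0,0,0],
    [0,0,0],
    [0,0,0],
    [0,0,0],
    [0,0,0],
    [0,0,0],
    [0,0,0],
    [0,0,0],
  ],
  claw=[1,1,1,1,1,1,1,1],
)

```text
time_s: 8.58
tool_pos: [0.5126, -0.1405, 0.12]
tool_rot: [-3.117, 1.562, 2.711]
contact_force: [-0.4, 0.0, -0.5]
gripper_width: 0.0941
```

```bash
python3 plan.py 0.5152 -0.1372 0.123 64.3
```

```text
t 8.58 pos [ 0.5126 -0.1405  0.12  ] yang 63.92 x [-0.0082  0.0038 -1.    ] F [-0.4  0.  -0.5] M [-0.02  0.07 -0.02] w 0.0941 j [-0.48  0.22  1.96 -0.    0.97 -1.6 ]
now axes mm [-3.   4.1  0.8] after-turn axes mm [-3.   4.1  0.9] turn [-0.38 -0.51  0.01] dist 0.005
```

apply_moves(
  linear=[
    [0,0,0],
    [0,2,0.5],
    [0,0,0],
    [0,0,0],
    [0,0,0],
    [0,0,0],
    [0,0,0],
    [0,0,0],
  ],
  dr=[
    [0,0,0],
    [0,0,0],
    [0,0,0],
    [0,0,0],
    [0,0,0],
    [0,0,0],
    [0,0,0],
    [0,0,0],
  ],
  claw=[1,1,1,0.4,0.4,0.4,0.4,0.4],
  squeeze=15,
)

```text
time_s: 9.25
tool_pos: [0.517, -0.1382, 0.1249]
tool_rot: [-0.148, 1.57, -0.6]
contact_force: [0.2, 0.4, -1.0]
gripper_width: 0.0642
```

```bash
python3 plan.py 0.5152 -0.1372 0.123 64.3
```

```text
t 9.25 pos [ 0.517  -0.1382  0.1249] yang 64.07 x [ 3.e-04 -2.e-04 -1.e+00] F [ 0.2  0.4 -1. ] M [ 0.02 -0.02  0.06] w 0.0642 j [-0.47  0.22  1.95 -0.    0.97 -1.59]
now axes mm [ 1.9  0.2 -2. ] after-turn axes mm [ 1.9  0.2 -2. ] turn [-0.23  0.02  0.  ] dist 0.003
```

apply_moves(
  linear=[
    [0,0,-2],
    [0,0,0],
    [0,0,0],
    [0,0,0],
    [0,0,0],
    [0,0,0],
    [-3,0,0],
    [-8,0,0],
  ],
  dr=[
    [0,0,0],
    [0,0,0],
    [0,0,0],
    [0,0,0],
    [0,0,0],
    [0,0,0],
    [0,0,0],
    [0,0,0],
  ],
  claw=[0.4,0.3,0.3,0.3,0.3,0.3,0.3,0.3],
)

```text
time_s: 9.92
tool_pos: [0.5139, -0.1371, 0.1344]
tool_rot: [-2.996, 1.567, 2.835]
contact_force: [-0.2, 0.8, -4.3]
gripper_width: 0.051
```

```bash
python3 plan.py
```

```text
t 9.92 pos [ 0.5139 -0.1371  0.1344] yang 64.07 x [-0.0034  0.0011 -1.    ] F [-0.2  0.8 -4.3] M [-0.01 -0.02  0.  ] w 0.051 j [-0.47  0.2   1.96 -0.    0.99 -1.59]
```

apply_moves(
  linear=[
    [-20,0,0],
    [-30,0,0],
    [-30,0,0],
    [-10,15,-12],
    [0,25,-19],
    [0,28,-21],
    [0,28,-21],
    [0,28,-21],
  ],
  dr=[
    [0,0,0],
    [0,0,0],
    [0,0,0],
    [0,0,0],
    [0,0,0],
    [0,0,0],
    [0,0,0],
    [0,0,0],
  ],
  claw=[0.3,0.3,0.3,0.3,0.3,0.3,0.3,0.3],
)

```text
time_s: 10.58
tool_pos: [0.484, 0.0163, 0.226]
tool_rot: [-0.749, 1.57, -1.203]
contact_force: [0.8, 0.5, -3.3]
gripper_width: 0.0512
```

apply_moves(
  linear=[
    [0,28,-21],
    [0,28,-21],
    [0,28,-21],
    [0,20,-16],
    [0,11,-10],
    [0,0,0],
    [0,0,0],
    [0,0,0],
  ],
  dr=[
    [0,0,0],
    [0,0,0],
    [0,0,0],
    [0,0,0],
    [0,0,0],
    [0,0,0],
    [0,0,0],
    [0,0,0],
  ],
  claw=[0.3,0.3,0.3,0.3,0.3,0.3,0.3,0.3],
)

```text
time_s: 11.25
tool_pos: [0.4552, 0.1569, 0.2258]
tool_rot: [-0.782, 1.57, -1.235]
contact_force: [-0.4, -0.6, -2.7]
gripper_width: 0.0511
```

```bash
python3 plan.py 0.45 0.16 0.15 64
python3 - <<'E'
from h import *
I,W,K,R,t=cam('wrist'); np.savez('w3.npz',I=I,W=W,K=K,R=R,t=t); save('w3.png',I)
Z=W[...,2]
# rib
T=(Z>.029)&(Z<.038)&(I.min(-1)>90)&(W[...,1]<.18)&(W[...,0]>.48)
p=W[T][:,:2].astype(np.float32);print('rib',len(p),cv2.minAreaRect(p))
# obstacles near reel target
d=np.hypot(W[...,0]-.45,W[...,1]-.16); o=(Z>.012)&(Z<.06)
print('nearest obstacle',d[o].min() if o.any() else None, W[o][np.argmin(d[o])] if o.any() else '')
E
```

```text
t 11.25 pos [0.4552 0.1569 0.2258] yang 64.04 x [ 2.e-04 -6.e-04 -1.e+00] F [-0.4 -0.6 -2.7] M [ 0.03 -0.    0.  ] w 0.0511 j [ 0.1  -0.07  2.04 -0.    1.17 -1.02]
now axes mm [75.8  0.5 -6.1] after-turn axes mm [75.8  0.5 -6.1] turn [0.04 0.03 0.03] dist 0.076
rib 1297 ((0.5896328687667847, 0.08914542198181152), (0.13827760517597198, 0.014561987482011318), 10.882301330566406)
nearest obstacle 0.05754059339000779 [0.4132561  0.20428098 0.03682341]
```

View pics/w3.png

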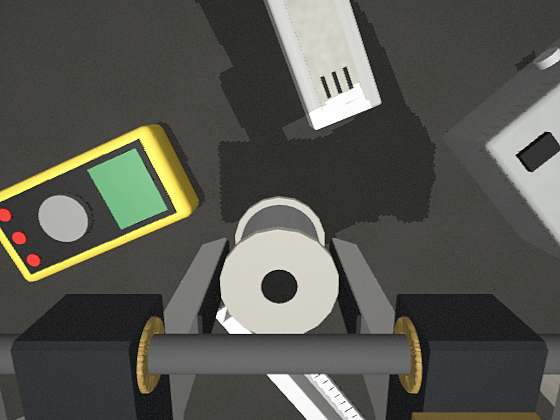

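apply_moves(
  linear=[
    [0,0,4],
    [30,0,0],
    [30,0,0],
    [20,0,0],
    [12,0,0],
    [5,0,0],
    [2.5,0,0],
    [0,0,0],
  ],
  dr=[
    [0,0,0],
    [0,0,0],
    [0,0,0],
    [0,0,0],
    [0,0,0],
    [0,0,0],
    [0,0,0],
    [0,0,0],
  ],
  claw=[0.3,0.3,0.3,0.3,0.3,0.3,0.3,0.3],
)

```text
time_s: 11.97
tool_pos: [0.4592, 0.1553, 0.1263]
tool_rot: [0.288, 1.571, -0.165]
contact_force: [0.2, -0.2, -2.5]
gripper_width: 0.0513
```

apply_moves(
  linear=[
    [0,0,0],
    [0.8,0,0],
    [0,0,0],
  ],
  dr=[
    [0,0,0],
    [0,0,0],
    [0,0,0],
  ],
  claw=[0.3,0.3,0.3],
)

```text
time_s: 12.22
tool_pos: [0.4593, 0.1558, 0.1262]
tool_rot: [0.527, 1.569, 0.075]
contact_force: [-0.7, -0.3, -2.3]
gripper_width: 0.0517
```

apply_moves(
  linear=[
    [0.8,0,0],
    [0,0,0],
    [0,0,0],
  ],
  dr=[
    [0,0,0],
    [0,0,0],
    [0,0,0],
  ],
  claw=[0.3,0.3,0.3],
)

```text
time_s: 12.47
tool_pos: [0.4587, 0.1559, 0.1247]
tool_rot: [0.631, 1.57, 0.179]
contact_force: [-0.3, -0.1, -3.5]
gripper_width: 0.0511
```

apply_moves(
  linear=[
    [0.8,0,0],
    [0,0,0],
    [0,0,0],
  ],
  dr=[
    [0,0,0],
    [0,0,0],
    [0,0,0],
  ],
  claw=[0.3,0.3,0.3],
)

```text
time_s: 12.72
tool_pos: [0.4591, 0.1559, 0.1246]
tool_rot: [0.285, 1.57, -0.168]
contact_force: [-3.4, 0.3, 4.9]
gripper_width: 0.0511
```

Contact with the bench. I release the reel and rise.

apply_moves(
  linear=[
    [-0.4,0,0],
    [0,0,0],
    [0,0,0],
    [0,0,0],
    [0,0,0],
    [0,0,0],
    [-10,0,0],
    [-30,0,0],
  ],
  dr=[
    [0,0,0],
    [0,0,0],
    [0,0,0],
    [0,0,0],
    [0,0,0],
    [0,0,0],
    [0,0,0],
    [0,0,0],
  ],
  claw=[0.3,0.6,0.8,0.8,0.85,0.85,0.85,0.85],
)

```text
time_s: 13.38
tool_pos: [0.456, 0.1555, 0.1612]
tool_rot: [-2.594, 1.562, -3.047]
contact_force: [0.8, -0.0, -0.6]
gripper_width: 0.08
```

apply_moves(
  linear=[
    [-35,0,0],
    [-35,0,0],
    [-20,0,0],
    [0,0,0],
    [0,0,0],
    [0,0,0],
    [0,0,0],
    [0,0,0],
  ],
  dr=[
    [0,0,0],
    [0,0,0],
    [0,0,0],
    [7,0,0],
    [7,0,0],
    [7,0,0],
    [7,0,0],
    [7,0,0],
  ],
  claw=[0.85,0.85,0.85,0.85,0.85,0.85,0.85,0.85],
)

```text
time_s: 14.05
tool_pos: [0.4587, 0.1558, 0.255]
tool_rot: [1.163, 1.57, 0.093]
contact_force: [-0.1, -0.2, -0.5]
gripper_width: 0.0798
```

apply_moves(
  linear=[
    [0,0,0],
    [0,0,0],
    [0,0,0],
    [0,0,0],
    [0,0,0],
    [0,0,0],
    [0,0,0],
    [0,0,0],
  ],
  dr=[
    [7,0,0],
    [7,0,0],
    [7,0,0],
    [7,0,0],
    [7,0,0],
    [7,0,0],
    [7,0,0],
    [7,0,0],
  ],
  claw=[0.85,0.85,0.85,0.85,0.85,0.85,0.85,0.85],
)

```text
time_s: 14.72
tool_pos: [0.4587, 0.1558, 0.2549]
tool_rot: [2.109, 1.57, 0.062]
contact_force: [0.2, 0.5, 0.4]
gripper_width: 0.0801
```

apply_moves(
  linear=[
    [0,0,0],
    [0,0,0],
    [0,0,0],
    [0,0,0],
    [0,0,0],
    [0,0,0],
    [0,0,0],
    [0,0,0],
  ],
  dr=[
    [7,0,0],
    [7,0,0],
    [7,0,0],
    [7,0,0],
    [7,0,0],
    [7,0,0],
    [7,0,0],
    [3,0,0],
  ],
  claw=[0.85,0.85,0.85,0.85,0.85,0.85,0.85,0.85],
)

```text
time_s: 15.38
tool_pos: [0.4587, 0.1558, 0.2549]
tool_rot: [2.994, 1.57, 0.041]
contact_force: [-0.3, 0.6, -0.6]
gripper_width: 0.0794
```

```bash
python3 plan.py 0.62 0.0933 0.25 -79
python3 - <<'E'
from h import *
I,W,K,R,t=cam('wrist'); Z=W[...,2]
k=(Z>.054)&(Z<.066)&(np.hypot(W[...,0]-.459,W[...,1]-.156)<.045)
p=W[k][:,:2].astype(np.float32);print('reel',len(p),cv2.minEnclosingCircle(p) if len(p) else '',np.median(Z[k]) if len(p) else '')
E
```

```text
t 15.38 pos [0.4587 0.1558 0.2549] yang -79.22 x [ 7.e-04  0.e+00 -1.e+00] F [-0.3  0.6 -0.6] M [-0.03  0.21 -0.07] w 0.0794 j [ 0.09 -0.1   2.01 -0.    1.23  1.48]
now axes mm [   5.    91.6 -146.8] after-turn axes mm [   4.9   92.1 -146.4] turn [-0.22 -0.04 -0.01] dist 0.173
reel 3399 ((0.45875346660614014, 0.15557794272899628), 0.026086000725626945) 0.060575152468454324
```

apply_moves(
  linear=[
    [0,18,-29],
    [0,18,-29],
    [0,18,-29],
    [0,18,-29],
    [0,18,-29],
    [0,2,-2],
    [0,0,0],
    [0,0,0],
  ],
  dr=[
    [0,0,0],
    [0,0,0],
    [0,0,0],
    [0,0,0],
    [0,0,0],
    [0,0,0],
    [0,0,0],
    [0,0,0],
  ],
  claw=[0.5,0.5,0.5,0.5,0.5,0.5,0.5,0.5],
)

```text
time_s: 16.1
tool_pos: [0.62, 0.0939, 0.2541]
tool_rot: [-0.423, 1.57, 2.912]
contact_force: [0.9, -0.1, -0.5]
gripper_width: 0.047
```

```bash
python3 - <<'E'
from h import *
I,W,K,R,t=cam('wrist'); np.savez('w4.npz',I=I,W=W,K=K,R=R,t=t); Z=W[...,2]
T=(Z>.028)&(Z<.04)&(np.hypot(W[...,0]-.62,W[...,1]-.093)<.12)
p=W[T][:,:2].astype(np.float32);print('rib',len(p),cv2.minAreaRect(p),np.median(Z[T]))
T=(Z>.003)&(Z<.04)&(np.hypot(W[...,0]-.62,W[...,1]-.093)<.12)&(I.min(-1)>100)
p=W[T][:,:2].astype(np.float32);print('base',len(p),cv2.minAreaRect(p))
E
python3 plan.py 0.62 0.0933 0.115 -79
```

```text
rib 3915 ((0.620461642742157, 0.09560579806566238), (0.1994640976190567, 0.014021700248122215), 10.898996353149414) 0.03437625351192769
base 10784 ((0.620295524597168, 0.09561966359615326), (0.1998785138130188, 0.04415550455451012), 10.871511459350586)
t 16.15 pos [0.6196 0.0942 0.2542] yang -78.88 x [-7.e-04  2.e-04 -1.e+00] F [-0.5 -0.1  0.6] M [-0.07  0.17  0.04] w 0.0471 j [-0.03  0.24  1.66  0.    1.25  1.35]
now axes mm [139.2   1.   -0.3] after-turn axes mm [139.2   1.   -0.2] turn [0.12 0.04 0.02] dist 0.139
```

apply_moves(
  linear=[
    [0,-1.2,-1],
    [35,0,0],
    [35,0,0],
    [35,0,0],
    [20,0,0],
    [10,0,0],
    [5,0,0],
    [0,0,0],
  ],
  dr=[
    [0.2,0,0],
    [0,0,0],
    [0,0,0],
    [0,0,0],
    [0,0,0],
    [0,0,0],
    [0,0,0],
    [0,0,0],
  ],
  claw=[0.5,0.5,0.5,0.5,0.5,0.5,0.5,0.5],
)

```text
time_s: 16.82
tool_pos: [0.621, 0.0955, 0.1142]
tool_rot: [-0.249, 1.57, 3.083]
contact_force: [-0.6, -0.1, -0.1]
gripper_width: 0.0465
```

apply_moves(
  linear=[
    [0,0,0],
    [0,0,0],
    [0,0,0],
    [0,0,0],
    [0,0,0],
    [0,0,0],
    [0,0,0],
    [0,0,0],
  ],
  dr=[
    [0,0,0],
    [0,0,0],
    [0,0,0],
    [0,0,0],
    [0,0,0],
    [0,0,0],
    [0,0,0],
    [0,0,0],
  ],
  claw=[0.05,0.05,0.05,0.05,0.05,0.05,0.05,0.05],
  squeeze=25,
)

```text
time_s: 17.48
tool_pos: [0.6217, 0.0952, 0.1148]
tool_rot: [-3.098, 1.57, 0.233]
contact_force: [-1.1, 2.2, 3.8]
gripper_width: 0.0137
```

```bash
python3 plan.py 0.62 0.0933 0.115 -79
```

```text
t 17.48 pos [0.6217 0.0952 0.1148] yang -79.13 x [ 7.e-04  2.e-04 -1.e+00] F [-1.1  2.2  3.8] M [0.17 0.34 0.03] w 0.0137 j [-0.03  0.42  1.71  0.    1.01  1.35]
now axes mm [-0.2  1.5  2. ] after-turn axes mm [-0.2  1.5  2. ] turn [-0.13 -0.04  0.  ] dist 0.003
```

apply_moves(
  linear=[
    [-5,0,0],
    [-15,0,0],
    [-30,0,0],
    [-30,0,0],
    [-20,0,0],
    [0,0,0],
    [0,0,0],
    [0,0,0],
  ],
  dr=[
    [0,0,0],
    [0,0,0],
    [0,0,0],
    [-4,0,0],
    [-6,0,0],
    [-7,0,0],
    [-7,0,0],
    [-7,0,0],
  ],
  claw=[0.05,0.05,0.05,0.05,0.05,0.05,0.05,0.05],
)

```text
time_s: 18.15
tool_pos: [0.6212, 0.095, 0.2151]
tool_rot: [1.947, 1.57, -0.458]
contact_force: [-0.9, 0.4, -3.8]
gripper_width: 0.0136
```

apply_moves(
  linear=[
    [0,0,0],
    [0,0,0],
    [0,0,0],
    [0,0,0],
    [0,0,0],
    [0,0,0],
    [0,0,0],
    [0,0,0],
  ],
  dr=[
    [-7,0,0],
    [-7,0,0],
    [-7,0,0],
    [-7,0,0],
    [-7,0,0],
    [-5,0,0],
    [-3.5,0,0],
    [0,0,0],
  ],
  claw=[0.05,0.05,0.05,0.05,0.05,0.05,0.05,0.05],
)

```text
time_s: 18.82
tool_pos: [0.6209, 0.095, 0.2143]
tool_rot: [-1.258, 1.57, -2.909]
contact_force: [0.6, -0.9, -3.6]
gripper_width: 0.014
```

apply_moves(
  linear=[
    [0,-8,20],
    [0,-12,30],
    [0,-15,37],
    [0,-15,37],
    [0,-15,37],
    [0,-13,33],
    [0,-9,22],
    [0,-3,10],
  ],
  dr=[
    [0,0,0],
    [0,0,0],
    [0,0,0],
    [0,0,0],
    [0,0,0],
    [0,0,0],
    [0,0,0],
    [0,0,0],
  ],
  claw=[0.05,0.05,0.05,0.05,0.05,0.05,0.05,0.05],
)

```text
time_s: 19.48
tool_pos: [0.5118, -0.1252, 0.2144]
tool_rot: [-0.64, 1.57, -2.296]
contact_force: [-0.4, 0.7, -3.8]
gripper_width: 0.0138
```

apply_moves(
  linear=[
    [0,0,0],
    [0,0,0],
  ],
  dr=[
    [0,0,0],
    [0,0,0],
  ],
  claw=[0.05,0.05],
)

```text
time_s: 19.65
tool_pos: [0.5135, -0.1227, 0.2144]
tool_rot: [2.451, 1.57, 0.798]
contact_force: [0.0, 0.4, -3.8]
gripper_width: 0.0137
```

```bash
python3 plan.py 0.5143 -0.1231 0.1148 -4.56
python3 - <<'E'
from h import *
I,W,K,R,t=cam('wrist'); np.savez('w5.npz',I=I,W=W,K=K,R=R,t=t); save('w5.png',I);Z=W[...,2]
J=I.astype(int);g=(J[...,1]>J[...,0]+30)&(J[...,1]>J[...,2]+10)&(abs(Z-.0105)<.004)
q=W[g];y=q[:,1];E=[]
for a in np.arange(-.195,-.055,.005):
    s=q[(y>=a)&(y<a+.005)]
    if len(s)>5:E.append((a+.0025,np.percentile(s[:,0],1)))
E=np.array(E);print(E[::3].round(4).tolist() if len(E) else 'no edge')
T=(Z>.14)&(Z<.165)&(np.hypot(W[...,0]-.514,W[...,1]+.123)<.12)&(I.min(-1)>90)
p=W[T][:,:2].astype(np.float32);print('rib?',len(p),cv2.minAreaRect(p) if len(p) else '')
E
```

```text
t 19.65 pos [ 0.5135 -0.1227  0.2144] yang -4.73 x [ 5.e-04  5.e-04 -1.e+00] F [ 0.   0.4 -3.8] M [-0.01  0.03 -0.01] w 0.0137 j [-0.45  0.06  1.94  0.    1.14 -0.37]
now axes mm [99.6  0.8  0.4] after-turn axes mm [99.6  0.8  0.3] turn [-0.17 -0.03 -0.02] dist 0.1
[[-0.1925, 0.5525], [-0.1775, 0.5467], [-0.1625, 0.5475], [-0.1475, 0.5492], [-0.1325, 0.5503], [-0.1175, 0.5522], [-0.1025, 0.553], [-0.0875, 0.5543], [-0.0725, 0.5552], [-0.0575, 0.5574]]
rib? 1302 ((0.5127509236335754, -0.12238872051239014), (0.018854189664125443, 0.03814655542373657), 85.0760726928711)
```

View pics/w5.png

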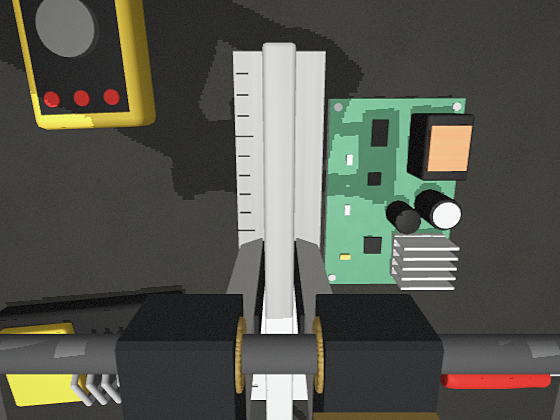

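The rule is held level and parallel to the board's near edge, with its right side at (327,50–240) and the board edge at (328,97–285). It still stands off in x, and both ends overhang. I lower it to the bench.

apply_moves(
  linear=[
    [20,0,0],
    [30,0,0],
    [25,0,0],
    [15,0,0],
    [5,0,0],
    [2,0,0],
    [0,0,0],
    [0,0,0],
  ],
  dr=[
    [0.2,0,0],
    [0,0,0],
    [0,0,0],
    [0,0,0],
    [0,0,0],
    [0,0,0],
    [0,0,0],
    [0,0,0],
  ],
  claw=[0.05,0.05,0.05,0.05,0.05,0.05,0.05,0.05],
)

```text
time_s: 20.37
tool_pos: [0.5145, -0.1228, 0.1185]
tool_rot: [1.231, 1.568, -0.423]
contact_force: [-0.0, -0.2, -3.2]
gripper_width: 0.0138
```

apply_moves(
  linear=[
    [1,0,0],
    [0,0,0],
    [0,0,0],
  ],
  dr=[
    [0,0,0],
    [0,0,0],
    [0,0,0],
  ],
  claw=[0.05,0.05,0.05],
)

```text
time_s: 20.62
tool_pos: [0.5138, -0.1231, 0.1169]
tool_rot: [1.236, 1.569, -0.419]
contact_force: [0.1, 0.3, -2.8]
gripper_width: 0.0136
```

apply_moves(
  linear=[
    [1,0,0],
    [0,0,0],
    [0,0,0],
  ],
  dr=[
    [0,0,0],
    [0,0,0],
    [0,0,0],
  ],
  claw=[0.05,0.05,0.05],
)

```text
time_s: 20.87
tool_pos: [0.5133, -0.1229, 0.1152]
tool_rot: [2.386, 1.571, 0.731]
contact_force: [-1.0, 0.3, -3.2]
gripper_width: 0.0137
```

```bash
python3 plan.py 0.5293 -.1243 .1145 -4.9
```

```text
t 20.87 pos [ 0.5133 -0.1229  0.1152] yang -4.85 x [ 0.  0. -1.] F [-1.   0.3 -3.2] M [-0.04  0.08  0.02] w 0.0137 j [-0.45  0.22  1.97  0.    0.95 -0.37]
now axes mm [ 0.7 16.   0. ] after-turn axes mm [ 0.7 16.  -0. ] turn [ 0.05 -0.   -0.  ] dist 0.016
```

Just above the bench. I advance slowly toward the edge.

apply_moves(
  linear=[
    [0.6,4,0],
    [0,4,0],
    [0,3,0],
    [0,2,0],
    [0,0,0],
  ],
  dr=[
    [0,0,0],
    [0,0,0],
    [0,0,0],
    [0,0,0],
    [0,0,0],
  ],
  claw=[0.05,0.05,0.05,0.05,0.05],
)

```text
time_s: 21.28
tool_pos: [0.5271, -0.1242, 0.1148]
tool_rot: [1.33, 1.569, -0.326]
contact_force: [-0.1, 0.5, -1.5]
gripper_width: 0.0139
```

apply_moves(
  linear=[
    [0,1.5,0],
    [0,0,0],
    [0,0,0],
  ],
  dr=[
    [0,0,0],
    [0,0,0],
    [0,0,0],
  ],
  claw=[0.05,0.05,0.05],
)

```text
time_s: 21.53
tool_pos: [0.5281, -0.1242, 0.1148]
tool_rot: [1.216, 1.57, -0.439]
contact_force: [-0.5, -0.5, 0.4]
gripper_width: 0.0135
```

apply_moves(
  linear=[
    [0,1,0],
    [0,0,0],
    [0,0,0],
  ],
  dr=[
    [0,0,0],
    [0,0,0],
    [0,0,0],
  ],
  claw=[0.05,0.05,0.05],
)

```text
time_s: 21.78
tool_pos: [0.5288, -0.1242, 0.1148]
tool_rot: [-1.249, 1.571, -2.904]
contact_force: [-2.7, 0.2, 4.0]
gripper_width: 0.0136
```

apply_moves(
  linear=[
    [0,1,0],
    [0,0,0],
    [0,0,0],
  ],
  dr=[
    [0,0,0],
    [0,0,0],
    [0,0,0],
  ],
  claw=[0.05,0.05,0.05],
)

```text
time_s: 22.03
tool_pos: [0.5295, -0.1243, 0.1148]
tool_rot: [-1.444, 1.569, -3.099]
contact_force: [-5.5, -0.2, 7.0]
gripper_width: 0.014
```

apply_moves(
  linear=[
    [0,1,0],
    [0,0,0],
    [0,0,0],
  ],
  dr=[
    [0,0,0],
    [0,0,0],
    [0,0,0],
  ],
  claw=[0.05,0.05,0.05],
)

```text
time_s: 22.28
tool_pos: [0.5299, -0.1244, 0.1148]
tool_rot: [-1.548, 1.567, 3.08]
contact_force: [-9.2, -0.8, 9.4]
gripper_width: 0.0139
```

```bash
python3 plan.py 0.5293 -.1243 .1145 -4.9
```

```text
t 22.28 pos [ 0.5299 -0.1244  0.1148] yang -4.79 x [-3.8e-03  2.0e-04 -1.0e+00] F [-9.2 -0.8  9.4] M [-0.06  1.66  0.11] w 0.0139 j [-0.44  0.26  1.93 -0.    0.96 -0.35]
now axes mm [ 0.3 -0.6 -0. ] after-turn axes mm [ 0.3 -0.6 -0. ] turn [0.11 0.01 0.22] dist 0.001
```

apply_moves(
  linear=[
    [0,1.5,0],
    [0,0,0],
    [0,0,0],
  ],
  dr=[
    [0,0,0],
    [0,0,0],
    [0,0,0],
  ],
  claw=[0.05,0.05,0.05],
)

```text
time_s: 22.53
tool_pos: [0.5303, -0.1244, 0.1148]
tool_rot: [-1.593, 1.563, 3.037]
contact_force: [-14.7, 0.1, 14.6]
gripper_width: 0.0133
```

```bash
python3 plan.py
python3 - <<'E'
from h import *
I,W,K,R,t=cam('wrist'); np.savez('w6.npz',I=I,W=W,K=K,R=R,t=t); Z=W[...,2]
save('w6.png',cv2.resize(I[30:300,200:380],None,fx=2.2,fy=2.2,interpolation=cv2.INTER_CUBIC))
E
```

```text
t 22.53 pos [ 0.5303 -0.1244  0.1148] yang -4.76 x [-7.8e-03  8.0e-04 -1.0e+00] F [-14.7   0.1  14.6] M [-0.12  2.79  0.02] w 0.0133 j [-0.44  0.26  1.93 -0.    0.96 -0.35]
```

View pics/w6.png

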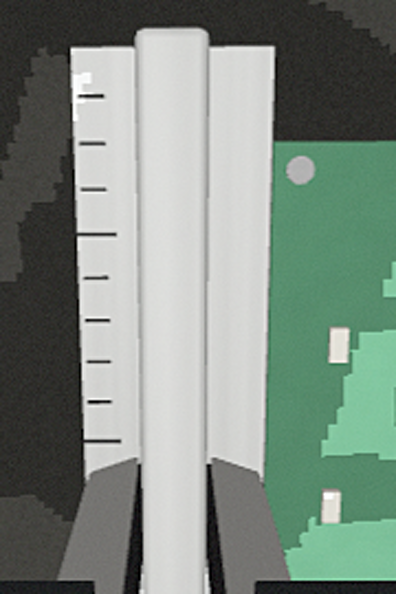

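The close-up shows no dark gap between the rule's side (crop x≈270) and the green board edge, and the force confirms contact at −14.7 N. I relieve the push, then release.

apply_moves(
  linear=[
    [0,-1.2,0],
    [0,-1,0],
    [0,0,0],
    [0,0,0],
  ],
  dr=[
    [0,0,0],
    [0,0,0],
    [0,0,0],
    [0,0,0],
  ],
  claw=[0.05,0.05,0.05,0.05],
)

```text
time_s: 22.92
tool_pos: [0.5296, -0.1244, 0.1148]
tool_rot: [-1.434, 1.569, -3.088]
contact_force: [-6.9, 0.1, 6.1]
gripper_width: 0.0138
```

```bash
python3 plan.py
```

```text
t 22.92 pos [ 0.5296 -0.1244  0.1148] yang -4.81 x [-1.7e-03 -1.0e-04 -1.0e+00] F [-6.9  0.1  6.1] M [-0.06  1.16  0.15] w 0.0138 j [-0.44  0.26  1.93 -0.    0.96 -0.35]
```

Still pushing lightly at −7 N. I open the jaws, wait, and rise straight up.

apply_moves(
  linear=[
    [0,-0.6,0],
    [0,0,0],
    [0,0,0],
    [0,0,0],
    [0,0,0],
    [0,0,0],
    [-6,0,0],
    [-15,0,0],
  ],
  dr=[
    [0,0,0],
    [0,0,0],
    [0,0,0],
    [0,0,0],
    [0,0,0],
    [0,0,0],
    [0,0,0],
    [0,0,0],
  ],
  claw=[0.05,0.35,0.35,0.35,0.35,0.35,0.35,0.35],
)

```text
time_s: 23.58
tool_pos: [0.5283, -0.1237, 0.1341]
tool_rot: [-1.935, 1.567, 2.693]
contact_force: [0.7, 0.5, -0.5]
gripper_width: 0.0326
```

apply_moves(
  linear=[
    [-30,0,0],
    [-35,0,0],
    [-35,0,0],
    [-30,0,0],
    [-20,0,0],
    [0,0,0],
    [0,0,0],
    [0,0,0],
  ],
  dr=[
    [0,0,0],
    [0,0,0],
    [0,0,0],
    [0,0,0],
    [0,0,0],
    [0,0,0],
    [0,0,0],
    [0,0,0],
  ],
  claw=[0.35,0.35,0.35,0.35,0.35,0.35,0.35,0.35],
)

```text
time_s: 24.25
tool_pos: [0.5289, -0.124, 0.2842]
tool_rot: [-1.932, 1.569, 2.696]
contact_force: [-0.8, 0.1, -0.4]
gripper_width: 0.0331
```

```bash
cat > chk.py <<'E'
from h import *
import sys
I,W,K,R,t=cam('wrist'); n=sys.argv[1]; save(n+'.png',I);Z=W[...,2]
near=np.hypot(W[...,0]-.53,W[...,1]+.124)<.12
T=near&(Z>.029)&(Z<.039)&(I.min(-1)>90)&(W[...,0]<.548)
r=cv2.minAreaRect(W[T][:,:2].astype(np.float32));print('rib',T.sum(),r)
J=I.astype(int);grn=(J[...,1]>J[...,0]+30)&(J[...,1]>J[...,2]+10)
e=np.radians(4.9)
E=[];S=[]
for a in np.arange(-.22,-.03,.01):
    s=W[near&(W[...,1]>=a)&(W[...,1]<a+.01)&(Z>.003)&(Z<.009)&~grn&(I.min(-1)>90)]; g=W[near&(W[...,1]>=a)&(W[...,1]<a+.01)&grn&(abs(Z-.0105)<.003)]
    if len(s)>5: S.append((a+.005,s[:,0].max()))
    if len(g)>5: E.append((a+.005,g[:,0].min()))
S,E=np.array(S),np.array(E)
print('rule side',S.round(4).tolist());print('board edge',E.round(4).tolist())
E
python3 plan.py; python3 chk.py w7
python3 - <<'E'
from h import *
I,W,*_=cam('top'); save('top1.png',cv2.resize(I,(784,588)))
E
```

```text
t 24.25 pos [ 0.5289 -0.124   0.2842] yang -4.84 x [-1.9e-03  9.0e-04 -1.0e+00] F [-0.8  0.1 -0.4] M [0.01 0.06 0.06] w 0.0331 j [-0.44  0.01  1.85  0.    1.28 -0.35]
rib 3324 ((0.5281567573547363, -0.12516874074935913), (0.1988723874092102, 0.013858126476407051), 85.4142837524414)
rule side [[-0.215, 0.5434], [-0.205, 0.5441], [-0.195, 0.5448], [-0.185, 0.5455], [-0.175, 0.5462], [-0.165, 0.5469], [-0.155, 0.5477], [-0.145, 0.5483], [-0.135, 0.5498], [-0.125, 0.5507], [-0.115, 0.5513], [-0.105, 0.5521], [-0.095, 0.5531], [-0.085, 0.5535], [-0.075, 0.5542], [-0.065, 0.5549], [-0.055, 0.5563], [-0.045, 0.5563], [-0.035, 0.5578]]
board edge [[-0.205, 0.5954], [-0.195, 0.5454], [-0.185, 0.5457], [-0.175, 0.5474], [-0.165, 0.548], [-0.155, 0.5487], [-0.145, 0.5494], [-0.135, 0.5501], [-0.125, 0.5508], [-0.115, 0.5515], [-0.105, 0.553], [-0.095, 0.5538], [-0.085, 0.5545], [-0.075, 0.5552], [-0.065, 0.5558], [-0.055, 0.5565], [-0.045, 0.5572]]
```

View pics/w7.png

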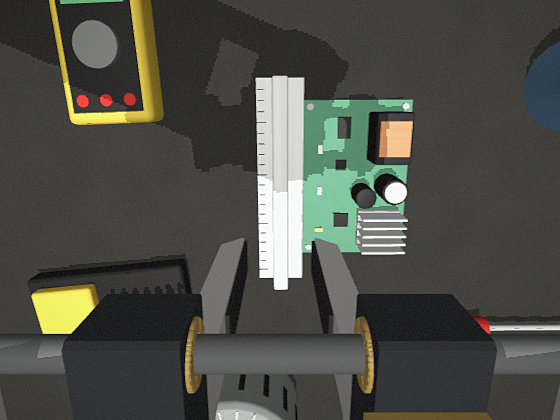

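```bash
python3 - <<'E'
import cv2
I=cv2.imread('pics/w7.png')
for v in (105,125,150,170,200,225,245): print(v,[tuple(int(c) for c in I[v,u]) for u in range(298,309)])
E
python3 - <<'E'
from h import *
I,W,K,R,t=cam('wrist');print('cam',-R.T@t); Z=W[...,2]
for v in(120,200,240): print(v,[(W[v,u,0].round(4),Z[v,u].round(4)) for u in range(299,308)])
E
```

```text
105 [(216, 218, 217), (214, 216, 216), (214, 216, 215), (213, 214, 216), (223, 225, 227), (187, 192, 188), (118, 146, 102), (111, 145, 83), (109, 146, 84), (156, 166, 150), (180, 180, 182)]
125 [(218, 220, 219), (215, 217, 217), (212, 213, 213), (215, 217, 217), (225, 225, 228), (178, 183, 180), (102, 135, 77), (111, 144, 87), (113, 145, 89), (113, 144, 92), (113, 145, 89)]
150 [(217, 220, 218), (212, 215, 214), (212, 213, 212), (217, 218, 219), (209, 209, 213), (159, 168, 155), (102, 140, 77), (111, 144, 86), (111, 142, 87), (111, 143, 88), (113, 144, 89)]
170 [(212, 216, 215), (211, 214, 213), (212, 215, 213), (217, 219, 220), (198, 199, 199), (139, 158, 130), (106, 139, 80), (110, 143, 86), (109, 142, 86), (112, 143, 87), (107, 144, 89)]
200 [(249, 249, 248), (249, 249, 247), (251, 251, 250), (255, 255, 255), (212, 216, 212), (146, 184, 118), (159, 200, 127), (161, 199, 129), (162, 199, 134), (163, 202, 134), (163, 201, 133)]
225 [(249, 249, 248), (249, 250, 248), (250, 251, 250), (255, 255, 255), (208, 214, 206), (135, 178, 103), (158, 197, 128), (157, 195, 128), (157, 195, 127),
[... 702 characters left out ...]
465), np.float64(0.0067)), (np.float64(0.5475), np.float64(0.0054)), (np.float64(0.5484), np.float64(0.0072)), (np.float64(0.5493), np.float64(0.0096)), (np.float64(0.5503), np.float64(0.0091)), (np.float64(0.5513), np.float64(0.0094)), (np.float64(0.5523), np.float64(0.01)), (np.float64(0.5533), np.float64(0.0095))]
240 [(np.float64(0.5425), np.float64(0.007)), (np.float64(0.5435), np.float64(0.0059)), (np.float64(0.5445), np.float64(0.0067)), (np.float64(0.5455), np.float64(0.0078)), (np.float64(0.5464), np.float64(0.0104)), (np.float64(0.5474), np.float64(0.0113)), (np.float64(0.5484), np.float64(0.0108)), (np.float64(0.5495), np.float64(0.0104)), (np.float64(0.5504), np.float64(0.0113))]
```

View pics/top1.png

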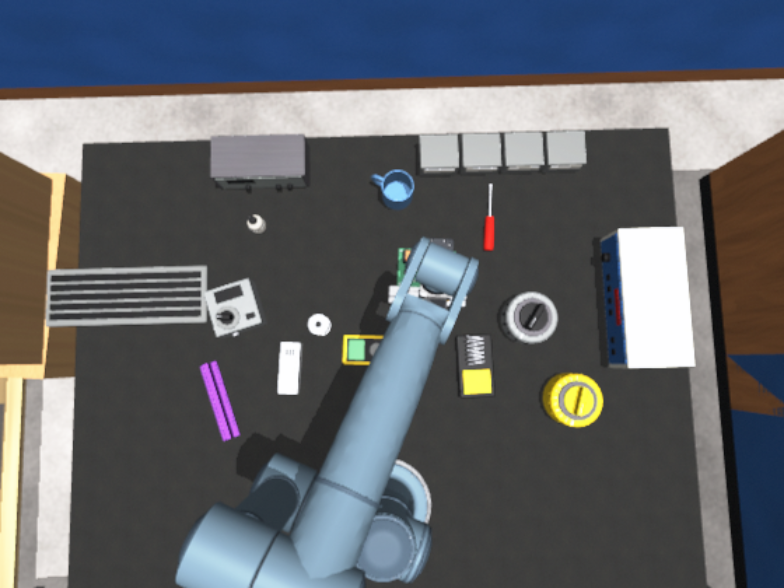

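The rule and board meet with no dark gap along the whole edge. In the top view the reel stands upright at (319,324), the knob points to its stop line, and nothing else has visibly moved. The arm is clear, so I hand in.

```bash
python3 -c "
from bench import bot
print(bot.close_job())"
```

```text
the job is handed in; nothing more can be done
None
```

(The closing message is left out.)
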